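# Unhook the swing bucket from its bench stand

### The job

Take the metal swing bucket off its bench stand and set it down gently, upright and flat on the floor of the shallow wooden tray, with the cork block still inside it. The keeper rails hold its pins down everywhere except at one pair of notches, so shift the bucket along until the pins can come up through the notches: do not force it against the rails and do not let it tip. Leave the other things on the bench alone and let go of the bucket.

Things in the scene. Friction and masses are not known exactly. Their poses are not given: they have to be found in the camera images.
- stand: Fixed bench stand: 170 x 190 mm steel base, two upright grey cheeks (12 mm thick, centred at y = -64 and +64 mm), the bucket hanging between them. Origin: centre of its underside on the bench; z up, x along the cheeks. Two steel keeper rails lie over the cheeks; they stick out on the -x side to x = -160 to -115 mm, joined there by a crossbar.
- stand_track (a point): Middle of the stand's two tracks, at the height of the pins' axis as they lie there (116 mm over the bench); axes as the stand's. The tracks are the cheeks' level top edges, 110 mm over the bench, with end stops 51 mm to either side along x. A pin can be raised only 8 mm before it meets the keeper rail.
- stand_rails (a point): Point midway between the keeper rails at their underside, 130 mm over the bench (tops at 138); axes as the stand's. Each rail (14 mm wide) has one notch 21 mm wide, the two abreast. Their place is not measured: notch centre between x = -5 and +40 mm, at least 17 mm to the +x side of where the pins start. Find it by feel or sight. The rails slip only above 80 N.
- bucket: Loose open metal bucket, 80 (x) x 100 (y) x 85 mm high, 0.4 to 0.75 kg. Origin: centre of its underside; z up, y along its pins; on the stand parallel to the stand's axes, free to swing and roll, underside 46 mm over the bench, 8 mm play to each cheek. Once the pins are through the notches, raise its underside above the rails before moving sideways.
- bucket_handle (a point): Centre of the bucket's handle, a level round wooden bar, 18 mm diameter, 78 mm long along the bucket's y, on a fixed bail 150 mm above the bucket's underside and 80 mm above the pins' axis. Axes as the bucket's.
- bucket_pins (a point): Point midway between the bucket's two pins, on their axis, 70 mm above its underside; axes as the bucket's. The pins (trunnions) are round steel, 12 mm diameter, sticking out 34 mm from the y walls, tips at y = -84 and +84 mm.
- cork_block: Loose cork block, 50 x 64 x 26 mm, lying in the bucket on its 7 mm thick floor. Origin: centre of its underside.
- tray: Fixed shallow square wooden tray, 176 x 176 mm outside, 160 x 160 mm inside, 8 mm thick floor (floor top 8 mm above the bench), rim 20 mm above the bench. Origin: centre of its underside; z up. The bucket fits in it at any yaw.
- jar: Bystander: closed jar, 68 mm diameter, 90 mm high, standing on the bench. Origin: centre of its underside.
- sanding_block: Bystander: wooden sanding block with rubber sole, 110 x 60 x 36 mm, on the bench. Origin: centre of its underside.
Mind the look-alikes: they are no part of the job. What is meant by the cork_block is not black or pink, and is the smaller of those in its own colour.

How it is judged:
On the way:
1. the bucket has come up through the notches and its pins are clear above the keeper rails (z of bucket_pins in the frame of stand above 0.16 m and horizontal distance between bucket_pins and stand_track below 0.07 m), for 0.05 s.
At the end, for the whole second after the job is handed in: The bucket stands at rest and released on the tray's floor (underside within 5 mm of it), inside the rim (its centre within 50 mm of the tray's centre along each tray axis), upright within 0.06 rad, with the cork block in it (z of bucket in the frame of tray between 0.003 and 0.013 m and x of bucket in the frame of tray between -0.05 and 0.05 m and y of bucket in the frame of tray between -0.05 and 0.05 m and angle between bucket's own z axis and vertical below 0.06 rad and linear speed of bucket below 0.02 m/s and distance between cork_block and bucket below 0.04 m and contact force between the fingers and bucket below 0.1 N); the robot touches nothing.
It fails at once if the bucket tips by more than 0.4 rad (angle between bucket's own z axis and vertical above 0.4 rad).
It fails at once if the bucket is forced against the stand or its rails with more than 45 N (contact force between bucket and stand above 45 N).
It fails at once if the bucket is dropped or slammed onto the tray (faster than 0.4 m/s within 22 mm of its floor, or pressed with more than 60 N) (contact force between bucket and tray above 60 N or (z of bucket in the frame of tray below 0.03 m and horizontal distance between bucket and tray below 0.09 m and linear speed of bucket above 0.4 m/s)).
It fails at once if the cork block leaves the bucket (distance between cork_block and bucket above 0.085 m).
It fails at once if the jar or the sanding block is moved by more than 30 mm (distance of any of jar, sanding_block from where it was at the start of the episode above 0.03 m).
It also fails if it takes over 67 s, if anything falls off the work surface, if the arm or the gripper's body presses on something with over 40 N, if the wrist force passes 120 N, or if a joint passes its speed limit or range.

### The arm

A 6-joint arm with a two-finger parallel gripper is mounted at the origin on the work surface. World frame = base frame: x ahead of the robot, y to its left, z up, the work surface at z = 0. Lengths are in m, angles in rad, forces in N, time in s.
With the tool pointing down it reaches from about 0.375 to 0.9 m from the base axis. Payload 3.1 kg.
Tool frame: the origin (TCP) lies midway between the tips of the shut fingers; the grasp point (between the pads) lies 19 mm behind it (bot.grip_depth is the distance from the TCP to the grasp point, in m); z points along the fingers, y is the line along which they close (so a half turn about z gives the same grasp; the last joint's range is limited). The gripper opens to 85 mm and grips with 20 to 120 N. Pads are 22 mm wide; open, the fingers measure 114 mm over their backs; the gripper's body (76 mm by 85 mm) begins 54 mm behind the grasp point. The pads swing forward as they close: fully open they stand 13 mm farther back than shut.
Start: joints at [0.987, 0.527, 1.433, -0, 1.181, -0.178], TCP at [0.247, 0.574, 0.231] pointing down, gripper open.
Joint ranges: [-3.08, 3.08], [-0.75, 2.2], [0.22, 2.44], [-1.43, 4.57], [0, 2.65], [-2.85, 2.85]. Speed limits (rad/s): [2.79, 2.79, 3.14, 3.14, 3.14, 3.14].

### API

Orientations are given as a unit quaternion [x, y, z, w].
In Python, from plant import bot, camera gives the robot as it stands.
- The arm moves only by the tool step_arm, never from a script. Its argument "deltas" is a list of rows, each an object with "delta_rot": the turn, a rotation vector about the world's x, y, z in degrees, a list of three; "xyz": the shift along the world's x, y, z in mm, a list of three; "claw": the closure, from 0 (fully open) to 1 (shut). In form: [{"delta_rot": [wx, wy, wz], "xyz": [x, y, z], "claw": claw}, ...]. A call has 1 to 20 rows; each row shifts and turns the commanded pose from where the row before left it; what a row does not reach is not made up. A row lasts 1/12 s, in which the tool goes at most 41.7 mm and 7.16 degrees, less where a joint would pass 70% of its speed; a pose out of reach is approached as far as the arm can. A call with a gripper value outside its range is refused whole. The fingers move at their own pace and stop on an object; "squeeze" is the grip in N (left out, the last holds). Time passes only in rows, so rows that do not move let the fingers close. It gives the time, the measured TCP pose, the force, the opening and the grip force at its end, in the units of the state.
- bot.state(): the state, without advancing time (a new reading comes with each control period).
- camera(name): name is "scene" or "top" or "wrist"; returns a dict with "frame" (400x640x3 uint8, red, green, blue), "range_z" (400x640 float32, m along the optical axis (not along the pixel's ray), 0 where there is no reading), "fx", "fy", "cx", "cy" (pixels), "view" (4x4, takes a point from world to camera coordinates). Camera axes: x right, y down, z forward; pixel columns grow to the right and rows downward; lengths in m; the calibration is good to about 2 mm. A picture is of the moment at which its call begins.
- bot.close_job(): hands the job in; it is judged then, once.
The state is a dict: "t": time; "q": joint angles; "joint_velocities": joint speeds; "tau": joint torques, N m; "tool_pos": TCP position; "tool_rot": TCP orientation; "force": force on the tool from outside, world axes, zero at the start; "moment": the same for the moment, N m; "gripper_width": opening from 0.0 (shut) to 1.0 (fully open); "grasp_force": force on a finger pad.
Only numpy, scipy, OpenCV 4.12 (cv2) and the standard library are available. Lean on these libraries where they do the work, as an engineer would, in place of code of your own. Each camera call takes 0.05 s, during which the arm holds its last target. There are 200 camera calls.

## Working session

There is one attempt and no reset: what is moved stays moved. The work goes in short steps, Python scripts to look and compute and a tool call to move; the robot and the scene stay as the last step left them, time stands still between calls to the robot, and variables do not carry over. Pictures are saved under pics/ and viewed, at most 10 in all, crops included, and the job is handed in when it is done.

Besides the shell and the picture viewer there is one more tool, called after "Emit:" as name([rows], argument=value, ...), one row to a line, values as JSON. step_arm: Moves the arm, as the interface text tells. Its arguments: {"type":"object","properties":{"deltas":{"type":"array","items":{"type":"object","properties":{"delta_rot":{"type":"array","items":{"type":"number"}},"xyz":{"type":"array","items":{"type":"number"}},"claw":{"type":"number"}}}},"squeeze":{"type":"number"}},"required":["deltas"]}

```bash
mkdir -p pics
cat > h.py <<'E'
import numpy as np, cv2
from plant import bot, camera
def cam(n):
    c=camera(n); return c
def save(c,f,crop=None,s=1):
    im=c["frame"][:,:,::-1]
    if crop: x0,y0,x1,y1=crop; im=im[y0:y1,x0:x1]
    cv2.imwrite(f,cv2.resize(im,None,fx=s,fy=s,interpolation=cv2.INTER_CUBIC))
def cloud(c):
    z=c["range_z"]; v,u=np.mgrid[:z.shape[0],:z.shape[1]]
    P=np.stack([(u-c["cx"])/c["fx"]*z,(v-c["cy"])/c["fy"]*z,z,np.ones_like(z)],-1)
    W=P@np.linalg.inv(c["view"]).T
    W[z==0]=np.nan
    return W[...,:3]
E
python3 - <<'E'
from h import *
for n in("top","scene"):
    c=cam(n); save(c,f"pics/{n}0.png"); np.savez(f"{n}0.npz",W=cloud(c),f=c["frame"])
print(bot.state())
E
```

```text
{'t': 0.1, 'q': array([ 9.86517315e-01,  5.28413120e-01,  1.43379780e+00,  1.12911085e-05,
        1.18144735e+00, -1.78520685e-01]), 'joint_velocities': array([-0.00058317, -0.00098768, -0.00346717, -0.00047611,  0.00291709,
        0.00305336]), 'tau': array([ 4.52790327e-04, -4.43306172e+01, -1.78586394e+01, -1.68991828e-04,
        3.93335955e-03, -2.46211670e-05]), 'tool_pos': array([0.2463034 , 0.57369161, 0.23039946]), 'tool_rot': array([ 2.01492272e-01,  9.79489560e-01, -9.56653536e-04, -3.89278261e-04]), 'force': array([-0.2546659 ,  0.18522349,  0.08067575]), 'moment': array([ 8.46643213e-05, -1.05586418e-02,  1.68491683e-02]), 'grasp_force': 0.0, 'gripper_width': 0.9989118286074714}
```

View pics/top0.png

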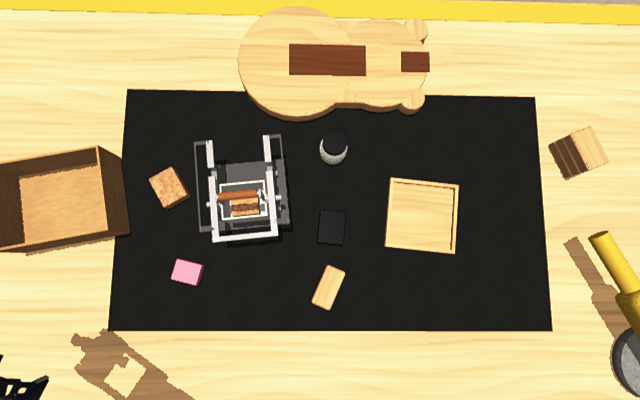

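View pics/scene0.png

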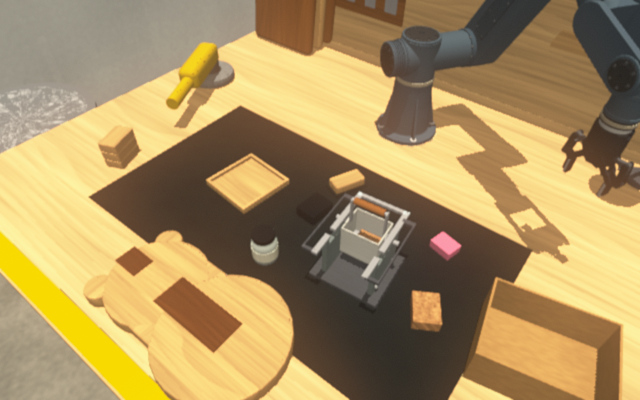

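Top: stand at about (243,190), crossbar at the bottom (245,238), bucket handle (238,195), tray (423,216), jar (333,148), sanding block (328,287). Cork candidates: (245,208) inside the bucket (small, the target), (168,187) larger one of the same colour, (187,272) pink, (331,227) black. I choose the one in the bucket and check it in a crop.

Run:
```python
from h import *
d=np.load("top0.npz"); f=d["f"]; W=d["W"]
cv2.imwrite("pics/crop0.png",cv2.resize(f[125:250,185:300,::-1],None,fx=4.8,fy=4.8,interpolation=cv2.INTER_CUBIC)[:600])
def pr(n,m): p=W[m]; print(n,len(p),p.min(0).round(3),p.max(0).round(3),np.median(p,0).round(3))
v,u=np.mgrid[:400,:640]; R=(u>185)&(u<300)&(v>125)&(v<250); z=W[...,2]
pr("rails",R&(z>.132)&(z<.146)); pr("handle",R&(z>.18)&(z<.23)); 
m=R&(z>.195)&(z<.23); p=W[m]; print(cv2.minAreaRect((p[:,:2]*1000).astype(np.float32)), p[:,2].max())
p=W[R&(z>.132)&(z<.146)]; print("rail rect",cv2.minAreaRect((p[:,:2]*1000).astype(np.float32)))
# base of stand
T=(u>375)&(u<470)&(v>170)&(v<260)
p=W[T&(z>.014)&(z<.03)]; print("tray rim",cv2.minAreaRect((p[:,:2]*1000).astype(np.float32)))
p=W[T&(z>.005)&(z<.012)]; print("tray floor",cv2.minAreaRect((p[:,:2]*1000).astype(np.float32)))
J=(u>315)&(u<352)&(v>125)&(v<170); pr("jar",J&(z>.05)); S=(u>305)&(u<350)&(v>260)&(v<315); pr("sand",S&(z>.025))
```

```text
rails 2106 [0.482 0.109 0.132] [0.726 0.325 0.146] [0.578 0.223 0.137]
handle 396 [0.563 0.165 0.183] [0.589 0.259 0.209] [0.575 0.212 0.202]
((576.2476806640625, 212.35928344726562), (18.049930572509766, 93.16907501220703), 6.271754741668701) 0.20915135427583464
rail rect ((603.3341674804688, 216.71334838867188), (228.3092498779297, 196.4868927001953), 6.481119632720947)
tray rim ((559.7737426757812, -222.25180053710938), (178.59742736816406, 176.66929626464844), 84.43701934814453)
tray floor ((566.3246459960938, -228.99038696289062), (204.708740234375, 253.6040802001953), 2.804278612136841)
jar 635 [ 0.692 -0.028  0.05 ] [0.755 0.039 0.093] [0.719 0.007 0.089]
sand 848 [ 0.326 -0.022  0.025] [0.431 0.055 0.04 ] [0.379 0.017 0.035]
```

View pics/crop0.png

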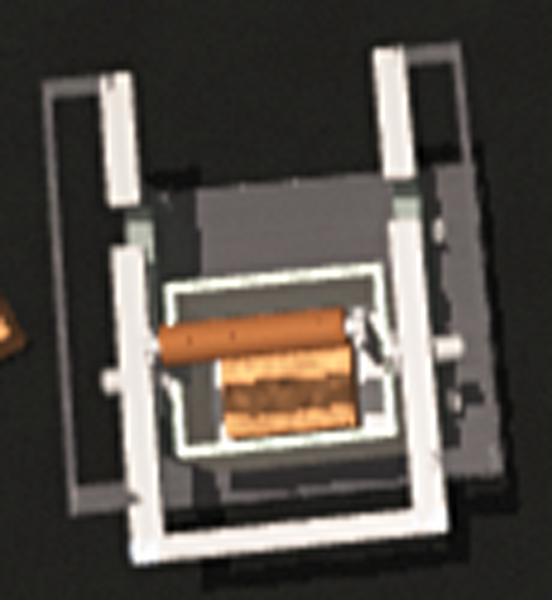

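The crop shows the small cork in the bucket at crop (290,390), and the rail notches at crop (130,225) and (403,198). The pins are at crop (112,380) and (445,347).

Run:
```python
from h import *
c=cam("top"); T=np.linalg.inv(c["view"]); o=T[:3,3]
def ray(u,v,z):
    d=T[:3,:3]@np.array([(u-c["cx"])/c["fx"],(v-c["cy"])/c["fy"],1]); return (o+d*(z-o[2])/d[2])[:2]*1000
def cr(x,y,z): return ray(185+(x+.5)/4.8-.5,125+(y+.5)/4.8-.5,z)
g=lambda n,p:print(n,p.round(1))
yaw=np.radians(6.4)
W=cloud(c);z=W[...,2]; v,u=np.mgrid[:400,:640]; R=(u>185)&(u<300)&(v>125)&(v<250)
# rail side and profile
p=W[R&(z>.131)&(z<.146)&(W[...,0]<.9)]*1000
ex=np.array([np.cos(yaw),np.sin(yaw)]); ey=np.array([-ex[1],ex[0]])
print("L notch",[cr(125,y,.138).round(1) for y in(205,245)],"R",[cr(400,y,.138).round(1) for y in(178,218)])
print("pins tips",cr(112,380,.116),cr(447,347,.116))
print("cam",o)
# crossbar and rail points in rotated axes
a=p[:,:2]@ex; b=p[:,:2]@ey
print("a",np.percentile(a,[.5,99.5]),"b",np.percentile(b,[.5,99.5]))
h,e=np.histogram(b,bins=np.arange(130,260,3)); print(dict(zip(e[:-1].round(),h)))
for lo,hi in((np.percentile(b,1),np.percentile(b,1)+13),(np.percentile(b,99)-13,np.percentile(b,99))):
    h,e=np.histogram(a[(b>lo)&(b<hi)],bins=np.arange(500,740,5)); print(lo,hi,list(zip(e[:-1].astype(int),h)))
hp=W[R&(z>.196)&(z<.23)]*1000
ha=hp[:,:2]@ex;hb=hp[:,:2]@ey; print("handle a,b",np.percentile(ha,[2,50,98]),np.percentile(hb,[1,99]))
w,V=np.linalg.eigh(np.cov((hp[:,:2]).T)); print("handle dir",V[:,1],np.degrees(np.arctan2(-V[0,1],V[1,1])))
for n in[(112,380),(447,347)]:
    q=cr(*n,.116); print(q@ex,q@ey)
for n in[(125,205),(125,245),(400,178),(400,218)]: print("notch",cr(*n,.138)@ex)
```

```text
L notch [array([645.7, 285.1]), array([626.8, 284.3])] R [array([660.5, 158.4]), array([641.4, 158. ])]
pins tips [566.82632533 293.00758071] [584.44517269 136.54510628]
cam [0.4474863  0.06837341 0.97488361]
a [509.77384525 737.37331642] b [ 49.9437943  245.83586154]
{np.int64(130): np.int64(9), np.int64(133): np.int64(5), np.int64(136): np.int64(11), np.int64(139): np.int64(7), np.int64(142): np.int64(6), np.int64(145): np.int64(7), np.int64(148): np.int64(6), np.int64(151): np.int64(8), np.int64(154): np.int64(11), np.int64(157): np.int64(6), np.int64(160): np.int64(8), np.int64(163): np.int64(8), np.int64(166): np.int64(5), np.int64(169): np.int64(8), np.int64(172): np.int64(8), np.int64(175): np.int64(11), np.int64(178): np.int64(7), np.int64(181): np.int64(7), np.int64(184): np.int64(9), np.int64(187): np.int64(8), np.int64(190): np.int64(12), np.int64(193): np.int64(16), np.int64(196): np.int64(7), np.int64(199): np.int64(10), np.int64(202): np.int64(49), np.int64(205): np.int64(128), np.int64(208): np.int64(126), np.int64(211): np.int64(129), np.int64(214): np.int64(134), np.
[... 2902 characters left out ...]
t64(4)), (np.int64(670), np.int64(5)), (np.int64(675), np.int64(6)), (np.int64(680), np.int64(4)), (np.int64(685), np.int64(5)), (np.int64(690), np.int64(5)), (np.int64(695), np.int64(6)), (np.int64(700), np.int64(6)), (np.int64(705), np.int64(3)), (np.int64(710), np.int64(6)), (np.int64(715), np.int64(4)), (np.int64(720), np.int64(6)), (np.int64(725), np.int64(9)), (np.int64(730), np.int64(16))]
handle a,b [587.97956022 595.56887861 604.52682808] [100.77184188 192.07792028]
handle dir [-0.11026027  0.99390275] 6.33031934887537
595.9550599971795 227.9980085484318
596.0234003214595 70.54666681034738
notch 673.4991958100643
notch 654.6077856719977
notch 674.0478400375093
notch 655.030593192781
```

Emit:
step_arm([
  {"xyz":[8,-30,4],"delta_rot":[0,0,-3],"claw":0},
  {"xyz":[8,-30,4],"delta_rot":[0,0,-3],"claw":0},
  {"xyz":[8,-30,4],"delta_rot":[0,0,-3],"claw":0},
  {"xyz":[8,-30,4],"delta_rot":[0,0,-3],"claw":0},
  {"xyz":[8,-30,4],"delta_rot":[0,0,-3],"claw":0},
  {"xyz":[8,-30,4],"delta_rot":[0,0,-3],"claw":0},
  {"xyz":[8,-30,4],"delta_rot":[0,0,-3],"claw":0},
  {"xyz":[8,-30,4],"delta_rot":[0,0,-3],"claw":0},
  {"xyz":[8,-30,4],"delta_rot":[0,0,-3],"claw":0},
  {"xyz":[8,-30,4],"delta_rot":[0,0,-3],"claw":0},
  {"xyz":[25,-6,0],"delta_rot":[0,0,-3],"claw":0},
  {"xyz":[25,-6,0],"delta_rot":[0,0,-3],"claw":0},
  {"xyz":[25,-6,0],"delta_rot":[0,0,-3],"claw":0},
  {"xyz":[25,-6,0],"delta_rot":[0,0,-3],"claw":0},
  {"xyz":[25,-6,0],"delta_rot":[0,0,-3],"claw":0},
  {"xyz":[25,-6,0],"delta_rot":[0,0,-3],"claw":0},
  {"xyz":[25,-6,0],"delta_rot":[0,0,-3],"claw":0},
  {"xyz":[25,-6,0],"delta_rot":[0,0,-3],"claw":0},
  {"xyz":[25,-6,0],"delta_rot":[0,0,-3],"claw":0},
  {"xyz":[25,-6,0],"delta_rot":[0,0,-3],"claw":0},
])

```text
t: 1.82
tool_pos: [0.5776, 0.2137, 0.2709]
tool_rot: [0.665, 0.747, -0.0, -0.0]
force: [-0.3, -0.3, 0.0]
gripper_width: 1.0
grasp_force: 0.0
```

Run:
```python
from h import *
c=cam("wrist"); save(c,"pics/w1.png"); W=cloud(c)*1000; z=W[...,2]
s=bot.state(); print(s["t"],s["tool_pos"],s["tool_rot"],s["q"])
ex=np.array([np.cos(.1108),np.sin(.1108)]);ey=np.array([-ex[1],ex[0]])
m=(z>190)&(z<225)&(abs(W[...,0]-576)<40)&(abs(W[...,1]-212)<70); p=W[m]
print(len(p), cv2.minAreaRect(p[:,:2].astype(np.float32)), np.percentile(p[:,2],[50,90,99]))
w,V=np.linalg.eigh(np.cov(p[:,:2].T)); print(V[:,1], p[:,:2].mean(0), np.percentile(p[:,:2]@ex,[1,50,99]),np.percentile(p[:,:2]@ey,[1,50,99]))
```

```text
1.8667 [0.58339482 0.21221735 0.27093152] [0.66673148 0.74529119 0.00185792 0.00259285] [ 0.16996332  0.47900581  1.40251357 -0.00184268  1.25393919  0.0593741 ]
3855 ((575.0769653320312, 211.36688232421875), (18.03354835510254, 94.35519409179688), 6.326999187469482) [203.99830346 205.77958839 206.60265229]
[-0.11106467  0.99381318] [574.72434814 215.37630073] [586.2609892  595.14131382 603.66311157] [100.89669095 151.85209408 193.36479734]
```

View pics/w1.png

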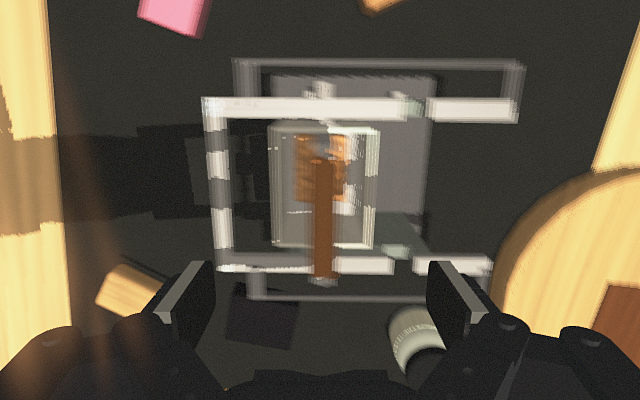

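Emit:
step_arm([
  {"xyz":[-1,-1.5,-16],"claw":0},
  {"xyz":[0,0,-16],"claw":0},
  {"xyz":[0,0,-16],"claw":0},
  {"xyz":[0,0,-16],"claw":0},
  {"xyz":[0,0,-16],"claw":0},
  {"xyz":[0,0,-14],"claw":0},
  {"claw":0},
  {"claw":0},
  {"claw":0.5},
  {"claw":0.7},
  {"claw":1},
  {"claw":1},
  {"claw":1},
  {"claw":1},
  {"claw":1},
  {"claw":1},
], squeeze=50)

```text
schema error: expected keys delta_rot, xyz, claw
```

Emit:
step_arm([
  {"delta_rot":[0,0,0],"xyz":[-1,-1.5,-16],"claw":0},
  {"delta_rot":[0,0,0],"xyz":[0,0,-16],"claw":0},
  {"delta_rot":[0,0,0],"xyz":[0,0,-16],"claw":0},
  {"delta_rot":[0,0,0],"xyz":[0,0,-16],"claw":0},
  {"delta_rot":[0,0,0],"xyz":[0,0,-16],"claw":0},
  {"delta_rot":[0,0,0],"xyz":[0,0,-14],"claw":0},
  {"delta_rot":[0,0,0],"xyz":[0,0,0],"claw":0},
  {"delta_rot":[0,0,0],"xyz":[0,0,0],"claw":0},
  {"delta_rot":[0,0,0],"xyz":[0,0,0],"claw":0.5},
  {"delta_rot":[0,0,0],"xyz":[0,0,0],"claw":0.7},
  {"delta_rot":[0,0,0],"xyz":[0,0,0],"claw":1},
  {"delta_rot":[0,0,0],"xyz":[0,0,0],"claw":1},
  {"delta_rot":[0,0,0],"xyz":[0,0,0],"claw":1},
  {"delta_rot":[0,0,0],"xyz":[0,0,0],"claw":1},
  {"delta_rot":[0,0,0],"xyz":[0,0,0],"claw":1},
  {"delta_rot":[0,0,0],"xyz":[0,0,0],"claw":1},
], squeeze=50)

```text
t: 3.2
tool_pos: [0.576, 0.2128, 0.178]
tool_rot: [0.664, 0.747, 0.0, 0.0]
force: [-0.3, -0.6, 4.1]
gripper_width: 0.195
grasp_force: 48.8
```

Emit:
step_arm([
  {"delta_rot":[0,0,0],"xyz":[0,0,1],"claw":1},
  {"delta_rot":[0,0,0],"xyz":[0,0,1],"claw":1},
  {"delta_rot":[0,0,0],"xyz":[0,0,1],"claw":1},
  {"delta_rot":[0,0,0],"xyz":[0,0,1],"claw":1},
  {"delta_rot":[0,0,0],"xyz":[0,0,0],"claw":1},
  {"delta_rot":[0,0,0],"xyz":[0,0,0],"claw":1},
  {"delta_rot":[0,0,0],"xyz":[0,0,0],"claw":1},
])

```text
t: 3.78
tool_pos: [0.5753, 0.2127, 0.1807]
tool_rot: [0.664, 0.748, -0.0, -0.0]
force: [-0.2, -0.1, -7.5]
gripper_width: 0.19
grasp_force: 48.9
```

Emit:
step_arm([
  {"delta_rot":[0,0,0],"xyz":[2,0.2,0.5],"claw":1},
  {"delta_rot":[0,0,0],"xyz":[4,0.45,0.5],"claw":1},
  {"delta_rot":[0,0,0],"xyz":[4,0.45,0],"claw":1},
  {"delta_rot":[0,0,0],"xyz":[4,0.45,0],"claw":1},
  {"delta_rot":[0,0,0],"xyz":[4,0.45,0],"claw":1},
  {"delta_rot":[0,0,0],"xyz":[4,0.45,0],"claw":1},
  {"delta_rot":[0,0,0],"xyz":[4,0.45,0],"claw":1},
  {"delta_rot":[0,0,0],"xyz":[4,0.45,0],"claw":1},
  {"delta_rot":[0,0,0],"xyz":[4,0.45,0],"claw":1},
  {"delta_rot":[0,0,0],"xyz":[4,0.45,0],"claw":1},
  {"delta_rot":[0,0,0],"xyz":[4,0.45,0],"claw":1},
  {"delta_rot":[0,0,0],"xyz":[4,0.45,0],"claw":1},
  {"delta_rot":[0,0,0],"xyz":[4,0.45,0],"claw":1},
  {"delta_rot":[0,0,0],"xyz":[4,0.45,0],"claw":1},
  {"delta_rot":[0,0,0],"xyz":[4,0.45,0],"claw":1},
  {"delta_rot":[0,0,0],"xyz":[4,0.45,0],"claw":1},
  {"delta_rot":[0,0,0],"xyz":[4,0.45,0],"claw":1},
  {"delta_rot":[0,0,0],"xyz":[2,0.2,0],"claw":1},
  {"delta_rot":[0,0,0],"xyz":[0,0,0],"claw":1},
  {"delta_rot":[0,0,0],"xyz":[0,0,0],"claw":1},
])

```text
t: 5.45
tool_pos: [0.6436, 0.2203, 0.1822]
tool_rot: [0.664, 0.747, -0.0, -0.0]
force: [-0.0, -0.2, -7.5]
gripper_width: 0.189
grasp_force: 48.9
```

Run:
```python
from h import *
c=cam("top"); save(c,"pics/t2.png",(195,125,295,250),4.8); s=bot.state(); print(s["tool_pos"],s["force"])
W=cloud(c)*1000;z=W[...,2]; v,u=np.mgrid[:400,:640]
```

```text
[0.64330973 0.22031949 0.18218043] [-0.85201142 -0.25101091 -7.99555464]
```

View pics/t2.png

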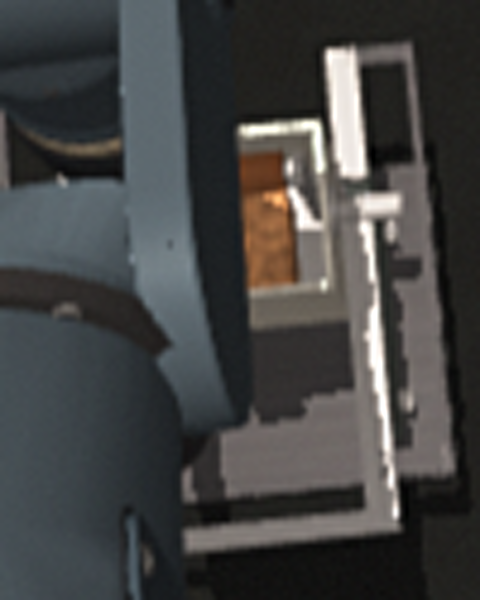

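The right pin (crop ~(380,205)) lies in the right rail's notch (crop y about 180–222). Next I lift slowly and watch the force.

Emit:
step_arm([
  {"delta_rot":[0,0,0],"xyz":[0,0,1],"claw":1},
  {"delta_rot":[0,0,0],"xyz":[0,0,1],"claw":1},
  {"delta_rot":[0,0,0],"xyz":[0,0,1],"claw":1},
  {"delta_rot":[0,0,0],"xyz":[0,0,1],"claw":1},
  {"delta_rot":[0,0,0],"xyz":[0,0,1],"claw":1},
  {"delta_rot":[0,0,0],"xyz":[0,0,1],"claw":1},
  {"delta_rot":[0,0,0],"xyz":[0,0,0],"claw":1},
])

```text
t: 6.08
tool_pos: [0.6439, 0.2204, 0.1887]
tool_rot: [0.664, 0.748, 0.0, 0.0]
force: [0.2, -0.1, -7.7]
gripper_width: 0.197
grasp_force: 48.9
```

Emit:
step_arm([
  {"delta_rot":[0,0,0],"xyz":[0,0,1],"claw":1},
  {"delta_rot":[0,0,0],"xyz":[0,0,1],"claw":1},
  {"delta_rot":[0,0,0],"xyz":[0,0,1],"claw":1},
  {"delta_rot":[0,0,0],"xyz":[0,0,1],"claw":1},
  {"delta_rot":[0,0,0],"xyz":[0,0,1],"claw":1},
  {"delta_rot":[0,0,0],"xyz":[0,0,0],"claw":1},
])

```text
t: 6.58
tool_pos: [0.6438, 0.2203, 0.1936]
tool_rot: [0.664, 0.747, 0.0, 0.0]
force: [0.9, -0.7, -7.3]
gripper_width: 0.191
grasp_force: 48.9
```

Emit:
step_arm([
  {"delta_rot":[0,0,0],"xyz":[0,0,2],"claw":1},
  {"delta_rot":[0,0,0],"xyz":[0,0,2],"claw":1},
  {"delta_rot":[0,0,0],"xyz":[0,0,3],"claw":1},
  {"delta_rot":[0,0,0],"xyz":[0,0,4],"claw":1},
  {"delta_rot":[0,0,0],"xyz":[0,0,5],"claw":1},
  {"delta_rot":[0,0,0],"xyz":[0,0,6],"claw":1},
  {"delta_rot":[0,0,0],"xyz":[0,0,8],"claw":1},
  {"delta_rot":[0,0,0],"xyz":[0,0,10],"claw":1},
  {"delta_rot":[0,0,0],"xyz":[0,0,12],"claw":1},
  {"delta_rot":[0,0,0],"xyz":[0,0,12],"claw":1},
  {"delta_rot":[0,0,0],"xyz":[0,0,12],"claw":1},
  {"delta_rot":[0,0,0],"xyz":[0,0,12],"claw":1},
  {"delta_rot":[0,0,0],"xyz":[0,0,12],"claw":1},
  {"delta_rot":[0,0,0],"xyz":[0,0,10],"claw":1},
  {"delta_rot":[0,0,0],"xyz":[0,0,6],"claw":1},
  {"delta_rot":[0,0,0],"xyz":[0,0,3],"claw":1},
  {"delta_rot":[0,0,0],"xyz":[0,0,0],"claw":1},
  {"delta_rot":[0,0,0],"xyz":[0,0,0],"claw":1},
])

```text
t: 8.08
tool_pos: [0.6434, 0.2203, 0.3119]
tool_rot: [0.664, 0.748, -0.0, -0.0]
force: [1.0, -0.6, -8.2]
gripper_width: 0.191
grasp_force: 49.0
```

Emit:
step_arm([
  {"delta_rot":[0,0,0],"xyz":[0,-2,0],"claw":1},
  {"delta_rot":[0,0,0],"xyz":[-1,-4,0],"claw":1},
  {"delta_rot":[0,0,0],"xyz":[-1,-7,0],"claw":1},
  {"delta_rot":[0,0,0],"xyz":[-2,-10,0],"claw":1},
  {"delta_rot":[0,0,0],"xyz":[-2,-13,0],"claw":1},
  {"delta_rot":[0,0,0],"xyz":[-2.7,-14,0],"claw":1},
  {"delta_rot":[0,0,0],"xyz":[-2.7,-14,0],"claw":1},
  {"delta_rot":[0,0,0],"xyz":[-2.7,-14,0],"claw":1},
  {"delta_rot":[0,0,0],"xyz":[-2.7,-14,0],"claw":1},
  {"delta_rot":[0,0,0],"xyz":[-2.7,-14,0],"claw":1},
  {"delta_rot":[0,0,0],"xyz":[-2.7,-14,0],"claw":1},
  {"delta_rot":[0,0,0],"xyz":[-2.7,-14,0],"claw":1},
  {"delta_rot":[0,0,0],"xyz":[-2.7,-14,0],"claw":1},
  {"delta_rot":[0,0,0],"xyz":[-2.7,-14,0],"claw":1},
  {"delta_rot":[0,0,0],"xyz":[-2.7,-14,0],"claw":1},
  {"delta_rot":[0,0,0],"xyz":[-2.7,-14,0],"claw":1},
  {"delta_rot":[0,0,0],"xyz":[-2.7,-14,0],"claw":1},
  {"delta_rot":[0,0,0],"xyz":[-2.7,-14,0],"claw":1},
  {"delta_rot":[0,0,0],"xyz":[-2.7,-14,0],"claw":1},
  {"delta_rot":[0,0,0],"xyz":[-2.7,-14,0],"claw":1},
])

```text
t: 9.75
tool_pos: [0.5969, -0.027, 0.3124]
tool_rot: [0.664, 0.748, 0.0, 0.0]
force: [-0.1, -0.4, -8.0]
gripper_width: 0.193
grasp_force: 49.0
```

Emit:
step_arm([
  {"delta_rot":[0,0,0],"xyz":[-2.7,-14,0],"claw":1},
  {"delta_rot":[0,0,0],"xyz":[-2.7,-14,0],"claw":1},
  {"delta_rot":[0,0,0],"xyz":[-2.7,-14,0],"claw":1},
  {"delta_rot":[0,0,0],"xyz":[-2.7,-14,0],"claw":1},
  {"delta_rot":[0,0,0],"xyz":[-2.7,-14,0],"claw":1},
  {"delta_rot":[0,0,0],"xyz":[-2.7,-14,0],"claw":1},
  {"delta_rot":[0,0,0],"xyz":[-2.7,-14,0],"claw":1},
  {"delta_rot":[0,0,0],"xyz":[-2.7,-14,0],"claw":1},
  {"delta_rot":[0,0,0],"xyz":[-2.7,-14,0],"claw":1},
  {"delta_rot":[0,0,0],"xyz":[-2.7,-14,0],"claw":1},
  {"delta_rot":[0,0,0],"xyz":[-2.3,-12,0],"claw":1},
  {"delta_rot":[0,0,0],"xyz":[-2,-10,0],"claw":1},
  {"delta_rot":[0,0,0],"xyz":[-2,-8,0],"claw":1},
  {"delta_rot":[0,0,0],"xyz":[-2,-7,0],"claw":1},
  {"delta_rot":[0,0,0],"xyz":[-1,-6,0],"claw":1},
  {"delta_rot":[0,0,0],"xyz":[-1,-5,0],"claw":1},
  {"delta_rot":[0,0,0],"xyz":[0,-4,0],"claw":1},
  {"delta_rot":[0,0,0],"xyz":[0,-4,0],"claw":1},
  {"delta_rot":[0,0,0],"xyz":[0,0,0],"claw":1},
  {"delta_rot":[0,0,0],"xyz":[0,0,0],"claw":1},
])

```text
t: 11.42
tool_pos: [0.5601, -0.2217, 0.3123]
tool_rot: [0.664, 0.748, 0.0, 0.0]
force: [0.5, 0.1, -6.8]
gripper_width: 0.191
grasp_force: 49.0
```

Run:
```python
from h import *
c=cam("scene"); save(c,"pics/s3.png",(150,60,450,260),2.5); s=bot.state(); print(s["t"],s["tool_pos"],s["tool_rot"],s["force"])
```

```text
11.4667 [ 0.55995704 -0.22121873  0.3122839 ] [ 6.64175855e-01  7.47576277e-01  2.72969071e-04 -2.65044562e-04] [-0.41631169  0.4627763  -7.70212456]
```

View pics/s3.png

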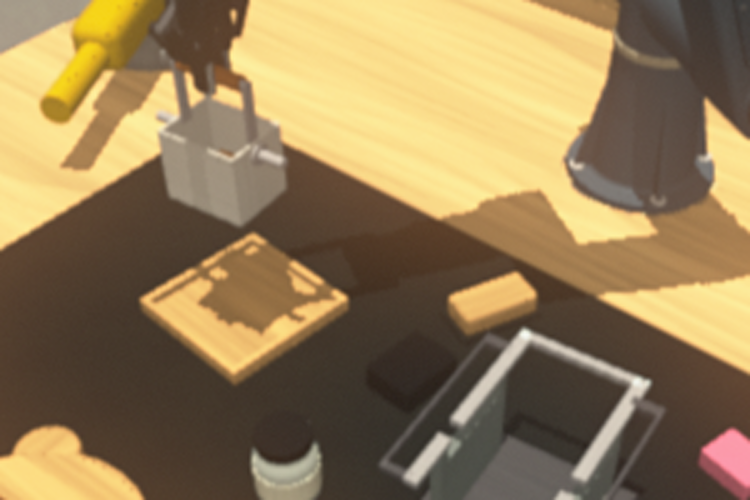

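The bucket hangs upright over the tray (crop (220,170) above (245,305)), so I lower it.

Emit:
step_arm([
  {"delta_rot":[0,0,0],"xyz":[0,0,-4],"claw":1},
  {"delta_rot":[0,0,0],"xyz":[0,0,-8],"claw":1},
  {"delta_rot":[0,0,0],"xyz":[0,0,-12],"claw":1},
  {"delta_rot":[0,0,0],"xyz":[0,0,-14],"claw":1},
  {"delta_rot":[0,0,0],"xyz":[0,0,-14],"claw":1},
  {"delta_rot":[0,0,0],"xyz":[0,0,-14],"claw":1},
  {"delta_rot":[0,0,0],"xyz":[0,0,-14],"claw":1},
  {"delta_rot":[0,0,0],"xyz":[0,0,-14],"claw":1},
  {"delta_rot":[0,0,0],"xyz":[0,0,-14],"claw":1},
  {"delta_rot":[0,0,0],"xyz":[0,0,-12],"claw":1},
  {"delta_rot":[0,0,0],"xyz":[0,0,-10],"claw":1},
  {"delta_rot":[0,0,0],"xyz":[0,0,-8],"claw":1},
  {"delta_rot":[0,0,0],"xyz":[0,0,-6],"claw":1},
  {"delta_rot":[0,0,0],"xyz":[0,0,-5],"claw":1},
  {"delta_rot":[0,0,0],"xyz":[0,0,-4],"claw":1},
  {"delta_rot":[0,0,0],"xyz":[0,0,-3],"claw":1},
  {"delta_rot":[0,0,0],"xyz":[0,0,-2],"claw":1},
  {"delta_rot":[0,0,0],"xyz":[0,0,0],"claw":1},
  {"delta_rot":[0,0,0],"xyz":[0,0,0],"claw":1},
])

```text
t: 13.05
tool_pos: [0.56, -0.2218, 0.1546]
tool_rot: [0.664, 0.747, 0.0, 0.0]
force: [-1.0, 0.1, -8.2]
gripper_width: 0.193
grasp_force: 48.9
```

Emit:
step_arm([
  {"delta_rot":[0,0,0],"xyz":[0,0,-1],"claw":1},
  {"delta_rot":[0,0,0],"xyz":[0,0,-1],"claw":1},
  {"delta_rot":[0,0,0],"xyz":[0,0,-1],"claw":1},
  {"delta_rot":[0,0,0],"xyz":[0,0,-1],"claw":1},
  {"delta_rot":[0,0,0],"xyz":[0,0,-1],"claw":1},
  {"delta_rot":[0,0,0],"xyz":[0,0,-1],"claw":1},
  {"delta_rot":[0,0,0],"xyz":[0,0,-1],"claw":1},
  {"delta_rot":[0,0,0],"xyz":[0,0,-1],"claw":1},
  {"delta_rot":[0,0,0],"xyz":[0,0,-1],"claw":1},
  {"delta_rot":[0,0,0],"xyz":[0,0,0],"claw":1},
  {"delta_rot":[0,0,0],"xyz":[0,0,0],"claw":1},
])

```text
t: 13.97
tool_pos: [0.5598, -0.2216, 0.1452]
tool_rot: [0.664, 0.747, -0.0, -0.0]
force: [-0.4, -1.1, -7.1]
gripper_width: 0.189
grasp_force: 49.0
```

Emit:
step_arm([
  {"delta_rot":[0,0,0],"xyz":[0,0,-1],"claw":1},
  {"delta_rot":[0,0,0],"xyz":[0,0,-1],"claw":1},
  {"delta_rot":[0,0,0],"xyz":[0,0,-1],"claw":1},
  {"delta_rot":[0,0,0],"xyz":[0,0,-1],"claw":1},
  {"delta_rot":[0,0,0],"xyz":[0,0,0],"claw":1},
  {"delta_rot":[0,0,0],"xyz":[0,0,0],"claw":1},
])

```text
t: 14.47
tool_pos: [0.5598, -0.2216, 0.1412]
tool_rot: [0.664, 0.747, -0.0, -0.0]
force: [-0.2, -0.5, -7.6]
gripper_width: 0.194
grasp_force: 49.0
```

Emit:
step_arm([
  {"delta_rot":[0,0,0],"xyz":[0,0,-1],"claw":1},
  {"delta_rot":[0,0,0],"xyz":[0,0,-1],"claw":1},
  {"delta_rot":[0,0,0],"xyz":[0,0,0],"claw":1},
  {"delta_rot":[0,0,0],"xyz":[0,0,0],"claw":1},
])

```text
t: 14.8
tool_pos: [0.5601, -0.2218, 0.1401]
tool_rot: [0.664, 0.748, 0.0, 0.0]
force: [-1.5, 0.8, -1.5]
gripper_width: 0.194
grasp_force: 49.7
```

Emit:
step_arm([
  {"delta_rot":[0,0,0],"xyz":[0,0,-0.5],"claw":1},
  {"delta_rot":[0,0,0],"xyz":[0,0,0],"claw":0.75},
  {"delta_rot":[0,0,0],"xyz":[0,0,0],"claw":0.6},
  {"delta_rot":[0,0,0],"xyz":[0,0,0],"claw":0.4},
  {"delta_rot":[0,0,0],"xyz":[0,0,0],"claw":0.2},
  {"delta_rot":[0,0,0],"xyz":[0,0,0],"claw":0},
  {"delta_rot":[0,0,0],"xyz":[0,0,0],"claw":0},
  {"delta_rot":[0,0,0],"xyz":[0,0,0],"claw":0},
  {"delta_rot":[0,0,0],"xyz":[0,0,0],"claw":0},
  {"delta_rot":[0,0,0],"xyz":[0,0,0],"claw":0},
])

```text
t: 15.63
tool_pos: [0.5599, -0.2217, 0.1388]
tool_rot: [0.664, 0.748, -0.0, -0.0]
force: [0.1, 0.0, 0.1]
gripper_width: 1.002
grasp_force: 0.0
```

Emit:
step_arm([
  {"delta_rot":[0,0,0],"xyz":[0,0,4],"claw":0},
  {"delta_rot":[0,0,0],"xyz":[0,0,8],"claw":0},
  {"delta_rot":[0,0,0],"xyz":[0,0,14],"claw":0},
  {"delta_rot":[0,0,0],"xyz":[0,0,16],"claw":0},
  {"delta_rot":[0,0,0],"xyz":[0,0,16],"claw":0},
  {"delta_rot":[0,0,0],"xyz":[0,0,16],"claw":0},
  {"delta_rot":[0,0,0],"xyz":[0,0,16],"claw":0},
  {"delta_rot":[0,0,0],"xyz":[0,0,16],"claw":0},
  {"delta_rot":[0,0,0],"xyz":[0,0,10],"claw":0},
  {"delta_rot":[0,0,0],"xyz":[0,0,4],"claw":0},
  {"delta_rot":[0,0,0],"xyz":[0,0,0],"claw":0},
  {"delta_rot":[0,0,0],"xyz":[0,0,0],"claw":0},
  {"delta_rot":[0,0,0],"xyz":[0,0,0],"claw":0},
])

```text
t: 16.72
tool_pos: [0.5593, -0.2213, 0.2578]
tool_rot: [0.664, 0.748, -0.0, -0.001]
force: [-0.7, -0.2, -0.7]
gripper_width: 1.003
grasp_force: 0.0
```

Run:
```python
from h import *
c=cam("scene"); save(c,"pics/s4.png",(150,60,450,260),2.5); s=bot.state(); print(s["t"],s["tool_pos"],s["force"],s["gripper_width"])
c=cam("wrist"); W=cloud(c)*1000;z=W[...,2]
m=(z>150)&(z<175)&(abs(W[...,0]-560)<60)&(abs(W[...,1]+222)<80);p=W[m];print(len(p),cv2.minAreaRect(p[:,:2].astype(np.float32)),np.percentile(p[:,2],[50,99]))
```

```text
16.7667 [ 0.55925708 -0.22127839  0.25761318] [ 0.64895933  0.06210512 -0.46100836] 0.999459160916269
3200 ((559.3206176757812, -223.2099151611328), (18.08353042602539, 94.4212417602539), 6.455264091491699) [166.07962654 168.69730155]
```

View pics/s4.png

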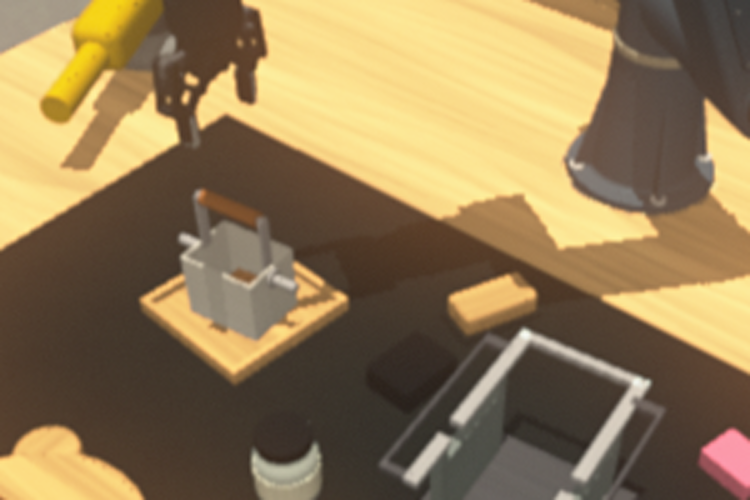

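The bucket stands upright in the tray (crop (240,280)) with the cork visible inside at (242,273), and the gripper is clear above it.

```bash
python3 -c "
from plant import bot
print(bot.close_job())"
```

```text
the job is handed in; nothing more can be done
None
```

The bucket came up through the notches and is now released, standing upright on the tray floor within about 1 mm of its centre, with the cork block still inside; the job is handed in, and the hand-in gave no verdict.

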